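# Open the holding well and probe every pot

### The job

Turn both turn buttons on the holding well aside, lift the white cover panel out of its frame and lay it flat on the chopping board, centred. Then take the weighted probe from its dock mat and, working from left to right, set its foot squarely on the middle of the dark test boss of each pot in the well, and keep it resting there for about five seconds each time so that the reading settles. Finally stand the probe upright in the middle of its dock mat again, leaving the pots standing in the well, the buttons turned aside and the can, bottle and ramekin alone.

Things in the scene. Friction and masses are not known exactly. Their poses are not given: they have to be found in the camera images.
- well: Low oblong steel holding well fixed to the table, 132 x 362 x 70 mm; origin at the centre of its underside, y along its length (to the robot's left). Four places for pots at y = +99, +33, -33, -99 mm, some maybe empty, on a floor 8 mm up between walls at x = +-40, y = +-134 mm. The panel lies on a ledge at z = 62 mm in a 97 x 285 mm opening, flush with the rim (z = 70 mm).
- button_left (a joint): Turn button on the left (+y) end rail, upright axis, range -1.75 to +1.75 rad, light friction (0.05 N m), stays where it is left. At 0 its wing points to the well's middle, 17 mm over the panel; positive is anticlockwise from above. It clears the panel beyond about 1.15 rad either way.
- button_right (a joint): The same turn button on the right (-y) end rail; at 0 its wing points to the well's middle; positive is anticlockwise from above.
- button_left_pivot (a point): Centre of the top of the left button's black thumb fin, on its axis, 36 mm above the rim, 161 mm from the well's centre; its x axis points along the wing. The fin is 34 mm long in line with the wing, 9 mm thick; below it the wing reaches 38 mm from the axis, is 14 mm wide, its top 8.5 mm above the rim.
- button_right_pivot (a point): The same for the right button.
- panel: White cover panel, 92 x 280 x 8 mm, 0.35 kg, lying loose in the frame of the well under the two wings (2.5 mm play all round); origin at the centre of its underside, y along its length. A straight steel bridge handle stands on it: a bar 100 mm long along y, 12 mm wide (x) and 12 mm high, its middle 38 mm and its top 44 mm above the panel's underside, on two 12 mm posts at y = +-44 mm, open below.
- panel_handle (a point): Middle of the bar of the panel's handle.
- board: White plastic chopping board, 230 x 330 x 11 mm, lying flat and fixed to the right of the well; origin at the centre of its underside, y along its length.
- probe: Weighted surface probe that stands by itself, 70 mm tall, about 0.22 kg: a round steel foot (38 mm diameter, 16 mm high) and above it a straight round black grip (26 mm diameter, from 16 to 70 mm up). Origin at the centre of the foot's underside, z up.
- probe_foot (a point): Centre of the underside of the probe's foot: the sensing face.
- dock: Round black rubber dock mat, 110 mm diameter, 4 mm thick, fixed to the table in front of the well; origin at the centre of its underside. The probe stands on it.
- drink_can: Drinks can behind the well, a bystander, to be left alone.
- sauce: Yellow squeeze bottle behind the well, a bystander, to be left alone.
- ramekin: Small white ramekin behind the well, a bystander, to be left alone.
- pot_1: White portion pot with a flat steel lid, 60 mm diameter, 0.18 kg, standing loose in the leftmost place of the well, or absent; origin at the centre of its underside. The lid is 45 mm up; in its middle is a round dark raised test boss, 24 mm diameter, 3 mm high.
- pot_1_test (a point): Centre of the top of that pot's test boss, 48 mm above the pot's underside (56 mm above the table).
- pot_2: White portion pot with a flat steel lid, 60 mm diameter, 0.18 kg, standing loose in the second place from the left of the well, or absent; origin at the centre of its underside. The lid is 45 mm up; in its middle is a round dark raised test boss, 24 mm diameter, 3 mm high.
- pot_2_test (a point): Centre of the top of that pot's test boss, 48 mm above the pot's underside (56 mm above the table).
- pot_3: White portion pot with a flat steel lid, 60 mm diameter, 0.18 kg, standing loose in the third place from the left of the well, or absent; origin at the centre of its underside. The lid is 45 mm up; in its middle is a round dark raised test boss, 24 mm diameter, 3 mm high.
- pot_3_test (a point): Centre of the top of that pot's test boss, 48 mm above the pot's underside (56 mm above the table).
- pot_4: White portion pot with a flat steel lid, 60 mm diameter, 0.18 kg, standing loose in the rightmost place of the well, or absent; origin at the centre of its underside. The lid is 45 mm up; in its middle is a round dark raised test boss, 24 mm diameter, 3 mm high.
- pot_4_test (a point): Centre of the top of that pot's test boss, 48 mm above the pot's underside (56 mm above the table).
Mind the look-alikes: they are no part of the job. There is more than one size of the dock; the one meant has the size given above.

How it is judged:
On the way, in this order (a step that is already met when the one before it is completed fails the run):
1. both turn buttons are turned aside, clear of the panel ((value of joint button_left above 1.2 rad or value of joint button_left below -1.2 rad) and (value of joint button_right above 1.2 rad or value of joint button_right below -1.2 rad)), for 0.2 s.
2. the panel lies flat on the chopping board (horizontal distance between panel and board below 0.07 m and angle between panel's own z axis and vertical below 0.08 rad and height (world z) of panel below 0.02 m and linear speed of panel below 0.03 m/s), for 0.3 s.
3. the probe's foot rests for 3 s on the test boss of the pot in the leftmost place, centred within 10 mm, upright (horizontal distance between probe_foot and pot_1_test below 0.01 m and angle between the z axis of probe and the z axis of pot_1, either way round below 0.2 rad and contact force between probe and pot_1 above 0.2 N), for 3 s.
4. the probe's foot rests for 3 s on the test boss of the pot in the second place from the left, centred within 10 mm, upright (horizontal distance between probe_foot and pot_2_test below 0.01 m and angle between the z axis of probe and the z axis of pot_2, either way round below 0.2 rad and contact force between probe and pot_2 above 0.2 N), for 3 s.
5. the probe's foot rests for 3 s on the test boss of the pot in the third place from the left, centred within 10 mm, upright (horizontal distance between probe_foot and pot_3_test below 0.01 m and angle between the z axis of probe and the z axis of pot_3, either way round below 0.2 rad and contact force between probe and pot_3 above 0.2 N), for 3 s.
6. the probe's foot rests for 3 s on the test boss of the pot in the rightmost place, centred within 10 mm, upright (horizontal distance between probe_foot and pot_4_test below 0.01 m and angle between the z axis of probe and the z axis of pot_4, either way round below 0.2 rad and contact force between probe and pot_4 above 0.2 N), for 3 s.
At the end, for the whole second after the job is handed in: Both buttons are turned more than 1.2 rad either way; the panel lies flat (within 0.08 rad) on the board, its centre within 70 mm of the board's; the probe stands upright on the dock mat, within 45 mm of its centre; every pot present stands upright on the well's floor; all at rest (all of step 1 and all of step 2 and horizontal distance between probe and dock below 0.045 m and angle between probe's own z axis and vertical below 0.1 rad and height (world z) of probe below 0.012 m and linear speed of probe below 0.03 m/s and angle between each of pot_1, pot_2, pot_3, pot_4's own z axis and vertical below 0.15 rad and z of each of pot_1, pot_2, pot_3, pot_4 in the frame of well below 0.016 m and x of pot_1 in the frame of well between -0.04 and 0.04 m and x of pot_2 in the frame of well between -0.04 and 0.04 m and x of pot_3 in the frame of well between -0.04 and 0.04 m and x of pot_4 in the frame of well between -0.04 and 0.04 m); the robot touches nothing.
It fails at once if a bystander is pushed more than 30 mm (distance of any of drink_can, sauce, ramekin from where it was at the start of the episode above 0.03 m).
Of pot_1, pot_2, pot_3, pot_4 only 2 to 4 are there at a start; the rules pass over those that are not, and their reading is None.
At some moment in a run one of probe, panel may be knocked a few centimetres aside while the robot is not near it.
Once in a run the grip may slacken for a moment while it holds something.
It also fails if it takes over 210 s, if anything falls off the work surface, if the arm or the gripper's body presses on something with over 40 N, if the wrist force passes 120 N, or if a joint passes its speed limit or range.

### The arm

A 7-joint arm with a two-finger parallel gripper is mounted at the origin on a cart in front of the work surface, level with it; the furniture and walls round the work are solid. World frame = base frame: x ahead of the robot, y to its left, z up, the work surface at z = 0. Lengths are in m, angles in rad, forces in N, time in s.
With the tool pointing down it reaches from about 0.425 to 0.925 m from the base axis. Payload 6.8 kg.
Tool frame: the origin (TCP) lies midway between the tips of the shut fingers; the grasp point (between the pads) lies 19 mm behind it; x points along the fingers, y is the direction in which the jaws open and shut, and the axes are right-handed (so a half turn about x gives the same grasp; the last joint's range is limited). The gripper opens to 85 mm and grips with 20 to 120 N. Pads are 22 mm wide; open, the fingers measure 114 mm over their backs; the gripper's body (76 mm by 85 mm) begins 54 mm behind the grasp point. The pads swing forward as they close: fully open they stand 13 mm farther back than shut.
Start: joints at [1.079, 0.477, 0.022, 1.555, -0.011, 1.109, -0.083], TCP at [0.253, -0.626, 0.231] pointing down, gripper open.
Joint ranges: [-2.96, 2.96], [-0.34, 2.1], [-1.41, 1.46], [0.24, 2.44], [-1.37, 4.51], [0.17, 1.92], [-2.96, 2.96]. Speed limits (rad/s): [2.39, 2.39, 3.14, 3.14, 3.14, 3.14, 3.14].

### API

Orientations are given as a rotation vector (axis times angle).
In Python, from bench import r, viewer, nets gives the robot as it stands.
- The arm moves only by the shell command python3 -m pendant 'ROWS' [FORCE]. ROWS is JSON, one flat list of numbers, 5 for each row, row after row: the finger opening in mm, from 0 to 85.4, then the shift along the tool's x, y, z in mm, then the turn about the tool's x in rad. A call has 1 to 20 rows; each row shifts and turns the commanded pose from where the row before left it, along the tool's axes as they then stand; what a row does not reach is not made up. A row lasts 1/8 s, in which the tool goes at most 62.5 mm and 10.7 degrees, less where a joint would pass 70% of its speed; a pose out of reach is approached as far as the arm can. A call with a gripper value outside its range is refused whole. The fingers move at their own pace and stop on an object; FORCE is the grip in N (left out, the last holds). Time passes only in rows, so rows that do not move let the fingers close. It gives the time, the measured TCP pose, the force and the opening at its end, in the units of the state.
- r.get_obs(): the state, without advancing time (a new reading comes with each control period).
- viewer.grab_frame(name): name is "side" or "top" or "wrist"; returns (picture, depth): 480x640x3 uint8, red, green, blue; 480x640 float32, m along the optical axis (not along the pixel's ray), 0 where there is no reading.
- viewer.calibration(name): a dict with "mtx" (3x3 intrinsics, pixels), "world_to_cam" (4x4, takes a point from world to camera coordinates). Camera axes: x right, y up, looking along -z (the intrinsics and any distortion apply to the point x, -y, -z); pixel columns grow to the right and rows downward; lengths in m; the calibration is good to about 2 mm. A picture is of the moment at which its call begins: read the wrist's pose just before it. calibration takes no time and is no camera call; for the wrist camera it gives the pose at the moment of the call.
- r.hand_in(): hands the job in, once; it reports no verdict.
Trained networks look in the newest picture that a camera, given by its name, has taken for a name from the list of things; names that differ only in an ending like _2 or _b are one class to them, and where a whole thing is asked for, a point or a joint stands for the part that bears it (a point fixed in the world has none). Each returns a list of dicts, best first, with "score" (0 to 1); they miss things now and then, are a little off and sometimes report something else, mostly with a low value. They report only what shows in the picture. A call takes as long as a camera call. They do not tell look-alikes from the thing itself.
- nets.look_for(name, camera): "location" ([x, y, z] in m, in world coordinates, good to about 4 mm: the middle of the surface that is visible of it).
- nets.silhouettes(name, camera): "mask" (480x640 bool, what is visible of it).
The state is a dict: "clock": time; "joints": joint angles; "qvel": joint speeds; "tau": joint torques, N m; "tcp_pos": TCP position; "orientation": TCP orientation; "contact_force": force on the tool from outside, world axes, zero at the start; "moment": the same for the moment, N m; "grip_width": finger opening in m.
Only numpy, scipy, OpenCV 4.12 (cv2) and the standard library are available. Lean on these libraries where they do the work, as an engineer would, in place of code of your own. Each camera call takes 0.05 s, during which the arm holds its last target. There are 200 camera calls.

## Working session

There is one attempt and no reset: what is moved stays moved. The work goes in short steps, Python scripts to look and compute and a shell command to move; the robot and the scene stay as the last step left them, time stands still between calls to the robot, and variables do not carry over. Pictures are saved under pics/ and viewed, about 12 in all and at most 16, crops included, and the job is handed in when it is done.

```bash
ls; mkdir -p pics; python3 - <<'E'
from bench import r,viewer,nets
import cv2,numpy as np
o=r.get_obs();print({k:np.round(v,3) for k,v in o.items()})
for c in ["top","side"]:
    p,d=viewer.grab_frame(c); cv2.imwrite(f"pics/{c}0.png",p[:,:,::-1]); np.save(f"pics/{c}0d.npy",d)
    for n in ["well","button_left_pivot","panel_handle","board","probe","dock","drink_can","sauce","ramekin","panel"]:
        print(c,n,[(np.round(x["location"],3).tolist(),round(x["score"],2)) for x in nets.look_for(n,c)[:4]])
E
```

```text
pics
{'clock': np.float64(0.0), 'joints': array([ 1.079,  0.478,  0.022,  1.556, -0.012,  1.109, -0.083]), 'qvel': array([ 0.   , -0.001, -0.   ,  0.002,  0.001,  0.   ,  0.001]), 'tau': array([-1.0000e-03, -5.9646e+01,  1.6080e+00, -2.8120e+01,  1.2000e-02,
        9.0000e-03,  0.0000e+00]), 'tcp_pos': array([ 0.253, -0.625,  0.23 ]), 'orientation': array([ 2.011,  0.393, -2.012]), 'contact_force': array([-0.019, -0.896, -0.946]), 'moment': array([-0.017,  0.   , -0.027]), 'grip_width': np.float64(0.085)}
top well [([0.624, 0.116, 0.071], 0.56), ([0.619, 0.115, 0.07], 0.55)]
top button_left_pivot [([0.624, 0.265, 0.079], 0.58)]
top panel_handle [([0.623, 0.114, 0.071], 0.79)]
top board [([0.523, -0.357, 0.009], 0.94), ([0.761, -0.154, 0.111], 0.42), ([0.625, 0.117, 0.072], 0.41)]
top probe [([0.453, 0.271, 0.059], 0.55)]
top dock [([0.422, 0.094, 0.007], 0.88), ([0.405, -0.082, 0.005], 0.66), ([0.43, 0.273, 0.004], 0.61), ([0.449, 0.269, 0.057], 0.57)]
top drink_can [([0.759, -0.153, 0.109], 0.83)]
top sauce [([0.621, 0.266, 0.077], 0.58), ([0.784, 0.123, 0.14], 0.55)]
top ramekin [([0.764, 0.264, 0.023], 0.55)]
top panel [([0.626, 0.117, 0.07], 0.66)]
side well [([0.579, 0.21, 0.064], 0.7)]
side button_left_pivot [([0.622, 0.279, 0.085], 0.94)]
side panel_handle [([0.62, 0.141, 0.078], 0.81)]
side board [([0.517, -0.32, 0.008], 0.64)]
side probe [([0.445, 0.287, 0.044], 0.76)]
side dock [([0.424, 0.282, 0.004], 0.92), ([0.419, 0.105, 0.001], 0.81), ([0.401, -0.072, 0.002], 0.71)]
side drink_can [([0.762, -0.135, 0.076], 0.75), ([0.627, -0.035, 0.085], 0.27)]
side sauce [([0.78, 0.148, 0.094], 0.87)]
side ramekin [([0.762, 0.269, 0.024], 0.69)]
side panel [([0.619, 0.14, 0.072], 0.76)]
```

View pics/top0.png

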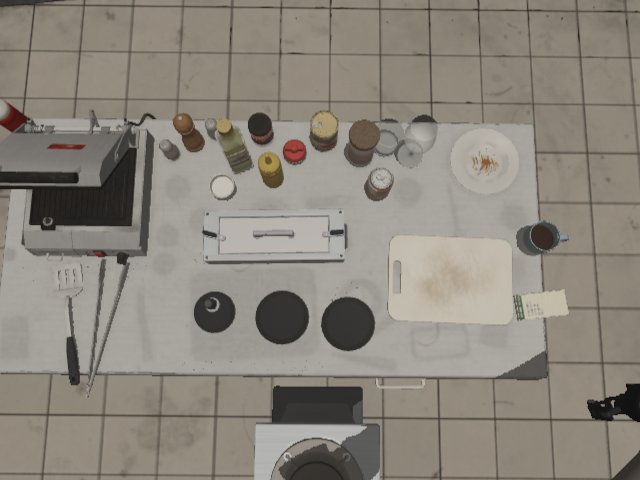

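```bash
cat > h.py <<'E'
from bench import r,viewer,nets
import cv2,numpy as np
from scipy.spatial.transform import Rotation as R
def cloud(c,name=None):
    cal=viewer.calibration(c); p,d=viewer.grab_frame(c)
    if name: cv2.imwrite(f"pics/{name}.png",p[:,:,::-1])
    v,u=np.mgrid[:480,:640]; K=cal["mtx"]
    P=np.stack([(u-K[0,2])/K[0,0]*d,-(v-K[1,2])/K[1,1]*d,-d,np.ones_like(d)],-1)@np.linalg.inv(cal["world_to_cam"]).T
    P=P[...,:3]; P[d==0]=np.nan
    return p,P
def st():
    o=r.get_obs(); M=R.from_rotvec(o["orientation"]).as_matrix()
    print("t",round(float(o["clock"]),2),"tcp",np.round(o["tcp_pos"],4),"F",np.round(o["contact_force"],1),"w",round(float(o["grip_width"]),4)); print(np.round(M,3))
    return o,M
def rel(target,yaw=None):
    "shift in tool mm from commanded~measured tcp to target"
    o,M=st(); d=M.T@(np.array(target)-o["tcp_pos"])*1000; print("tool shift",np.round(d,1))
    if yaw is not None:
        y=np.arctan2(M[1,1],M[0,1]); print("jaw yaw",round(y,3))
E
python3 - <<'E'
from h import *
st(); print(viewer.calibration("top"))
p,P=cloud("top")
z=P[...,2]
def box(m,n):
    q=P[m][:,:2].astype(np.float32)*1000
    if len(q)<10: print(n,len(q));return
    print(n,len(q),cv2.minAreaRect(q),q.mean(0))
X,Y=P[...,0],P[...,1]
roi=(X>.5)&(X<.72)&(Y>-.1)&(Y<.35)
for lo,hi in [(.06,.074),(.075,.083),(.084,.096),(.098,.115)]: box(roi&(z>lo)&(z<hi),(lo,hi))
box(roi&(z>.098)&(z<.115)&(Y>.2),"finL");box(roi&(z>.098)&(z<.115)&(Y<.0),"finR")
box(roi&(z>.098)&(z<.115)&(Y<.2)&(Y>.03),"bar")
box((X>.38)&(X<.66)&(Y<-.15)&(Y>-.55)&(z>.007)&(z<.016),"board")
box((X>.4)&(X<.5)&(Y>.2)&(Y<.33)&(z>.055),"probe")
box((X>.35)&(X<.5)&(Y>.2)&(Y<.34)&(z>.002)&(z<.01),"dockL")
E
```

```text
t 1.1 tcp [ 0.2528 -0.6259  0.2313] F [-1.8 -0.2 -0.2] w 0.0851
[[ 0.     0.374 -0.927]
 [-0.    -0.927 -0.374]
 [-1.     0.    -0.   ]]
{'mtx': array([[531.77380256,   0.        , 321.36779214],
       [  0.        , 531.77380256, 248.9263838 ],
       [  0.        ,   0.        ,   1.        ]]), 'world_to_cam': array([[ 0.01053997, -0.99993167,  0.00505609, -0.0140218 ],
       [ 0.98737351,  0.01120658,  0.15801256, -0.59573016],
       [-0.15805842,  0.00332681,  0.98742416, -1.33791502],
       [ 0.        ,  0.        ,  0.        ,  1.        ]])}
(0.06, 0.074) 6226 ((630.165771484375, 116.10648345947266), (133.3511199951172, 363.6438903808594), 1.3630706071853638) [628.70874 115.80319]
(0.075, 0.083) 282 ((630.690185546875, 114.38147735595703), (126.418701171875, 358.3733825683594), 2.6868896484375) [624.87225 113.46197]
(0.084, 0.096) 36 ((624.4911499023438, 113.61953735351562), (8.296869277954102, 350.6435546875), 1.1777944564819336) [624.78503 123.76344]
(0.098, 0.115) 297 ((628.957763671875, 115.54475402832031), (13.7257080078125, 353.89056396484375), 1.0596954822540283) [628.77045 116.11741]
finL 52 ((626.134765625, 275.88836669921875), (32.992244720458984, 9.606433868408203), 77.57451629638672) [625.3547 275.1571]
finR 51 ((633.8474731445312, -45.00432586669922), (8.93994426727295, 33.09402847290039), 4.0764031410217285) [633.7533   -45.642563]
bar 194 ((628.4877319335938, 115.95127868652344), (11.29726505279541, 98.40252685546875), 0.6515017747879028) [628.3759  116.01267]
board 8231 ((519.5933837890625, -350.72552490234375), (264.365234375, 395.9037780761719), 1.2330784797668457) [ 522.56683 -359.2619 ]
probe 96 ((451.807861328125, 276.1302185058594), (24.10373306274414, 25.355567932128906), 15.973478317260742) [451.45853 274.84726]
dockL 1214 ((425.20977783203125, 269.8505859375), (139.67303466796875, 149.507568359375), 89.965087890625) [425.92282 271.17834]
```

The top picture shows the well at about (275,236) with fins at (210,233) and (340,234). The small mat with the probe is at (214,311), two larger mats are at (282,317) and (348,323), and the board is at (450,280). The well's yaw is about +0.024. I'll go to the right button first.

```bash
python3 -m pendant '[50,0,0,0,-0.18, 50,0,0,0,-0.18, 50,0,0,0,-0.18, 50,0,0,0,-0.18, 50,0,0,0,-0.18, 50,0,0,0,-0.18, 50,0,0,0,-0.18, 50,0,0,0,0]' 60 && python3 -m pendant '[50,0,30,-39.5,0, 50,0,30,-39.5,0, 50,0,30,-39.5,0, 50,0,30,-39.5,0, 50,0,30,-39.5,0, 50,0,30,-39.5,0, 50,0,30,-39.5,0, 50,0,30,-39.5,0, 50,0,30,-39.5,0, 50,0,30,-39.5,0, 50,0,30,-39.5,0, 50,0,30,-39.5,0, 50,0,30,-39.5,0, 50,0,30,-39.5,0, 50,0,0,0,0, 50,0,0,0,0]'; python3 - <<'E'
from h import *
p,P=cloud("wrist","w1"); rel([.634,-.045,.084],1)
X,Y,Z=np.moveaxis(P,-1,0)
m=(abs(X-.634)<.05)&(abs(Y+.045)<.05)&(Z>.098)&(Z<.112)
print(m.sum(),cv2.minAreaRect(P[m][:,:2].astype(np.float32)*1000),np.nanpercentile(P[m][:,2],[5,50,95]))
E
```

```text
clock: 2.15
tcp_pos: [0.2526, -0.626, 0.2313]
orientation: [1.157, 1.242, -1.156]
contact_force: [0.3, 0.1, -0.5]
grip_width: 0.0504
clock: 4.15
tcp_pos: [0.631, -0.0444, 0.231]
orientation: [1.156, 1.242, -1.158]
contact_force: [-1.4, 0.1, 0.5]
grip_width: 0.05
t 4.2 tcp [ 0.6308 -0.0453  0.2311] F [ 0.3 -0.2 -0.8] w 0.0498
[[-0.001  0.998  0.069]
 [-0.001  0.069 -0.998]
 [-1.    -0.001  0.001]]
tool shift [147.1   3.3  -0.3]
jaw yaw 0.069
480 ((633.6932373046875, -43.80876922607422), (8.739233016967773, 33.982540130615234), 4.371704578399658) [0.10248563 0.10476405 0.10625289]
```

View pics/w1.png

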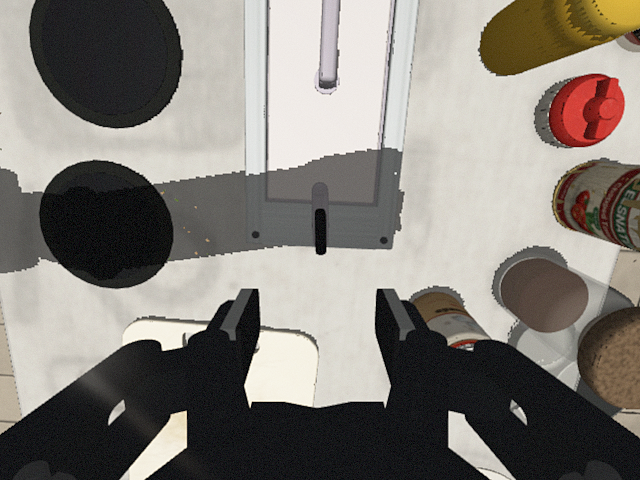

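The fin is at (320,230), in line with the jaws and about 3 mm off. I'll descend, grip it and turn it anticlockwise.

```bash
python3 -m pendant '[50,40,3,0,0, 50,40,0,0,0, 50,40,0,0,0, 50,27,0,0,0, 50,0,0,0,0, 0,0,0,0,0, 0,0,0,0,0, 0,0,0,0,0, 0,0,0,0,0]' 40 && python3 -m pendant '[0,0,0,0,-0.18, 0,0,0,0,-0.18, 0,0,0,0,-0.18, 0,0,0,0,-0.18, 0,0,0,0,-0.18, 0,0,0,0,-0.18, 0,0,0,0,-0.18, 0,0,0,0,-0.18, 0,0,0,0,0, 0,0,0,0,0]' && python3 -m pendant '[50,0,0,0,0, 50,0,0,0,0, 50,0,0,0,0, 50,-30,0,0,0, 50,-30,0,0,0, 50,-30,0,0,0, 50,0,0,0,0.18, 50,0,0,0,0.18, 50,0,0,0,0.18, 50,0,0,0,0.18, 50,0,0,0,0.18, 50,0,0,0,0.18, 50,0,0,0,0.18, 50,0,0,0,0.18, 50,0,0,0,0.15, 50,0,0,0,0.15, 50,0,0,0,0]'; python3 - <<'E'
from h import *
rel([.626,.276,.175],1)
E
```

```text
clock: 5.32
tcp_pos: [0.6336, -0.044, 0.086]
orientation: [1.154, 1.242, -1.157]
contact_force: [-6.5, -0.9, 8.1]
grip_width: 0.0079
clock: 6.58
tcp_pos: [0.6331, -0.0444, 0.086]
orientation: [0.044, 1.572, -0.048]
contact_force: [-8.3, -1.8, 11.2]
grip_width: 0.0079
clock: 8.7
tcp_pos: [0.6344, -0.0432, 0.1743]
orientation: [1.373, 1.094, -1.373]
contact_force: [-0.7, 0.2, -0.5]
grip_width: 0.0497
t 8.7 tcp [ 0.6344 -0.0432  0.1743] F [-0.7  0.2 -0.5] w 0.0497
[[ 0.     0.975 -0.223]
 [-0.    -0.223 -0.975]
 [-1.     0.     0.   ]]
tool shift [  -0.7  -79.5 -309.3]
jaw yaw -0.225
```

```bash
python3 -m pendant '[50,-5,-10,-38.7,0, 50,-5,-10,-38.7,0, 50,-5,-10,-38.7,0, 50,-5,-10,-38.7,0, 50,-5,-10,-38.7,0, 50,-5,-10,-38.7,0, 50,-5,-10,-38.7,0, 50,-5,-9.5,-38.7,0, 50,0,0,0,0, 50,0,0,0,0]'; python3 - <<'E'
from h import *
p,P=cloud("wrist","w2"); rel([.626,.276,.084],1)
X,Y,Z=np.moveaxis(P,-1,0)
m=(abs(X-.626)<.05)&(abs(Y-.276)<.05)&(Z>.098)&(Z<.112)
print(m.sum(),cv2.minAreaRect(P[m][:,:2].astype(np.float32)*1000),np.nanpercentile(P[m][:,2],[5,50,95]))
p,P=cloud("top","t2")
X,Y,Z=np.moveaxis(P,-1,0)
m=(abs(X-.634)<.05)&(abs(Y+.044)<.05)&(Z>.098)&(Z<.112)
print(m.sum(),cv2.minAreaRect(P[m][:,:2].astype(np.float32)*1000))
E
```

```text
clock: 9.95
tcp_pos: [0.6266, 0.2753, 0.2139]
orientation: [1.372, 1.094, -1.374]
contact_force: [0.4, -0.5, 0.1]
grip_width: 0.05
t 10.0 tcp [0.6269 0.2745 0.2139] F [ 0.9 -0.9 -0.9] w 0.0499
[[-0.     0.974 -0.225]
 [-0.001 -0.225 -0.974]
 [-1.     0.     0.001]]
tool shift [129.9  -1.2  -1.4]
jaw yaw -0.227
531 ((626.4204711914062, 278.09326171875), (33.780052185058594, 8.89028549194336), 76.8847427368164) [0.10247715 0.10487543 0.10622123]
48 ((633.9844970703125, -44.82575607299805), (33.225738525390625, 7.7287068367004395), 0.3743082284927368)
```

```bash
python3 -m pendant '[50,40,-1,-2.5,0, 50,40,0,0,0, 50,30,0,0,0, 50,20,0,0,0, 50,0,0,0,0, 0,0,0,0,0, 0,0,0,0,0, 0,0,0,0,0, 0,0,0,0,0]' 40 && python3 -m pendant '[0,0,0,0,0.18, 0,0,0,0,0.18, 0,0,0,0,0.18, 0,0,0,0,0.18, 0,0,0,0,0.18, 0,0,0,0,0.18, 0,0,0,0,0.18, 0,0,0,0,0, 0,0,0,0,0]' && python3 -m pendant '[50,0,0,0,0, 50,0,0,0,0, 50,0,0,0,0, 50,-30,0,0,0, 50,-30,0,0,0, 50,-30,0,0,0, 50,0,0,0,-0.18, 50,0,0,0,-0.18, 50,0,0,0,-0.18, 50,0,0,0,-0.18, 50,0,0,0,-0.18, 50,0,0,0,-0.18, 50,0,0,0,-0.18, 50,0,0,0,-0.18, 50,0,0,0,-0.065, 50,0,0,0,0]'; python3 - <<'E'
from h import *
rel([.6285,.116,.175],1)
E
```

```text
clock: 11.18
tcp_pos: [0.6263, 0.2793, 0.0859]
orientation: [1.375, 1.093, -1.373]
contact_force: [-2.8, -1.0, 6.6]
grip_width: 0.0084
clock: 12.3
tcp_pos: [0.6276, 0.2776, 0.0859]
orientation: [2.18, 0.093, -2.174]
contact_force: [0.8, -3.3, 6.4]
grip_width: 0.008
clock: 14.3
tcp_pos: [0.626, 0.2787, 0.1741]
orientation: [1.196, 1.218, -1.196]
contact_force: [0.5, 0.2, 0.2]
grip_width: 0.0499
t 14.3 tcp [0.626  0.2787 0.1741] F [0.5 0.2 0.2] w 0.0499
[[-0.     1.     0.018]
 [ 0.     0.018 -1.   ]
 [-1.    -0.    -0.   ]]
tool shift [ -0.9  -0.4 162.7]
jaw yaw 0.018
```

```bash
python3 -m pendant '[50,-5,0,40,0, 50,-5,0,40,0, 50,-5,0,40,0, 50,-5,0,42,0, 50,0,0,0,0, 50,0,0,0,0]'; python3 - <<'E'
from h import *
p,P=cloud("wrist","w3")
X,Y,Z=np.moveaxis(P,-1,0)
m=(abs(X-.628)<.05)&(abs(Y-.116)<.07)&(Z>.095)&(Z<.115)
c=cv2.minAreaRect(P[m][:,:2].astype(np.float32)*1000)
print(m.sum(),c,np.nanpercentile(P[m][:,2],[5,50,95]))
rel([c[0][0]/1000,c[0][1]/1000,.082],1)
p,P=cloud("top","t3")
X,Y,Z=np.moveaxis(P,-1,0)
m=(abs(X-.627)<.05)&(abs(Y-.276)<.05)&(Z>.098)&(Z<.112)
print(m.sum(),cv2.minAreaRect(P[m][:,:2].astype(np.float32)*1000))
m=(abs(X-.4525)<.06)&(abs(Y-.276)<.05)&(Z>.055)
print("probe",m.sum(),cv2.minAreaRect(P[m][:,:2].astype(np.float32)*1000))
E
```

```text
clock: 15.05
tcp_pos: [0.6289, 0.1174, 0.1944]
orientation: [1.197, 1.218, -1.196]
contact_force: [-0.1, -0.2, -0.0]
grip_width: 0.0501
2381 ((628.71826171875, 117.52509307861328), (11.532083511352539, 99.0661849975586), 1.3892375230789185) [0.10312863 0.10510246 0.10629014]
t 15.1 tcp [0.6287 0.1183 0.1943] F [-0.3  0.6  0.2] w 0.0498
[[-0.     1.     0.019]
 [ 0.001  0.019 -1.   ]
 [-1.    -0.    -0.001]]
tool shift [112.3  -0.    0.9]
jaw yaw 0.019
52 ((625.7086181640625, 275.55810546875), (32.22581100463867, 9.530570983886719), 3.896075487136841)
probe 97 ((451.079345703125, 275.8315734863281), (24.531593322753906, 25.676589965820312), 50.59226989746094)
```

View pics/w3.png

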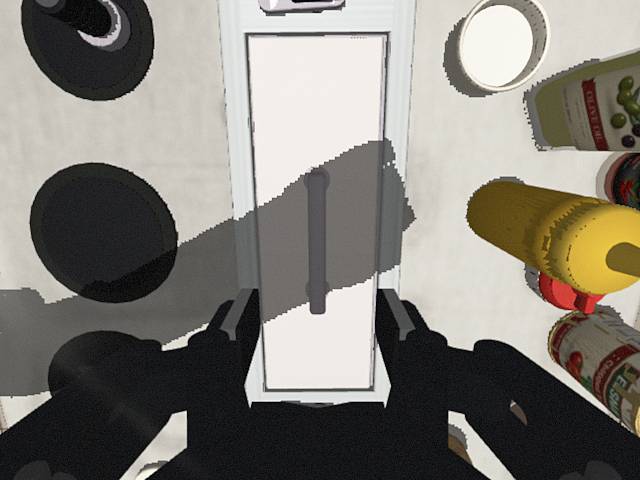

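The handle is in the image from (318,175) to (318,310), between the jaws and free of both wings. I'll grip it and lift.

```bash
python3 -m pendant '[50,40,0,0,0, 50,40,0,0,0, 50,20,0,0,0, 50,12,0,0,0, 50,0,0,0,0, 0,0,0,0,0, 0,0,0,0,0, 0,0,0,0,0, 0,0,0,0,0, 0,0,0,0,0]' 90 && python3 -m pendant '[0,-10,0,0,0, 0,-10,0,0,0, 0,-15,0,0,0, 0,-15,0,0,0, 0,-20,0,0,0, 0,-10,0,0,0, 0,0,0,0,0]'; python3 - <<'E'
from h import *
p,P=cloud("top","t4")
m=nets.silhouettes("board","top")
m=m[0]["mask"]&(P[...,2]>.006)&(P[...,2]<.018)
b=cv2.minAreaRect(P[m][:,:2].astype(np.float32)*1000); print("board",b,m.sum())
rel([b[0][0]/1000,b[0][1]/1000,.15],1)
E
```

```text
clock: 16.4
tcp_pos: [0.6297, 0.1168, 0.0837]
orientation: [1.197, 1.216, -1.195]
contact_force: [-0.8, -0.2, 5.9]
grip_width: 0.0102
clock: 17.27
tcp_pos: [0.6297, 0.1168, 0.1636]
orientation: [1.197, 1.216, -1.194]
contact_force: [-0.6, -0.3, -4.7]
grip_width: 0.0103
board ((526.3599243164062, -350.6872253417969), (331.3689880371094, 230.1250457763672), 88.18179321289062) 9042
t 17.38 tcp [0.6287 0.1165 0.1619] F [ 0.1 -0.4 -3.8] w 0.0101
[[-0.001  1.     0.018]
 [-0.     0.018 -1.   ]
 [-1.    -0.001  0.   ]]
tool shift [  12.1 -110.7  465.3]
jaw yaw 0.018
```

```bash
python3 -m pendant '[0,0,-4.6,20,0, 0,0,-9.2,38.8,0, 0,0,-9.2,38.8,0, 0,0,-9.2,38.8,0, 0,0,-9.2,38.8,0, 0,0,-9.2,38.8,0, 0,0,-9.2,38.8,0, 0,0,-9.2,38.8,0, 0,0,-9.2,38.8,0, 0,0,-9.2,38.8,0, 0,0,-9.2,38.8,0, 0,0,-9.2,38.8,0, 0,0,-4.6,18.8,0, 0,0,-9.2,38.8,0, 0,0,0,0,0.05, 0,0,0,0,0]'; python3 - <<'E'
from h import *
rel([.526,-.351,.034],1)
p,P=cloud("top","t5")
p,P=cloud("side","s5")
E
```

```text
clock: 19.38
tcp_pos: [0.518, -0.3894, 0.1618]
orientation: [1.233, 1.195, -1.233]
contact_force: [-0.1, 0.3, -4.2]
grip_width: 0.0101
t 19.38 tcp [ 0.518  -0.3894  0.1618] F [-0.1  0.3 -4.2] w 0.0101
[[-0.001  0.999 -0.032]
 [ 0.001 -0.032 -0.999]
 [-1.    -0.001 -0.001]]
tool shift [127.9   6.8 -38.5]
jaw yaw -0.032
```

View pics/s5.png

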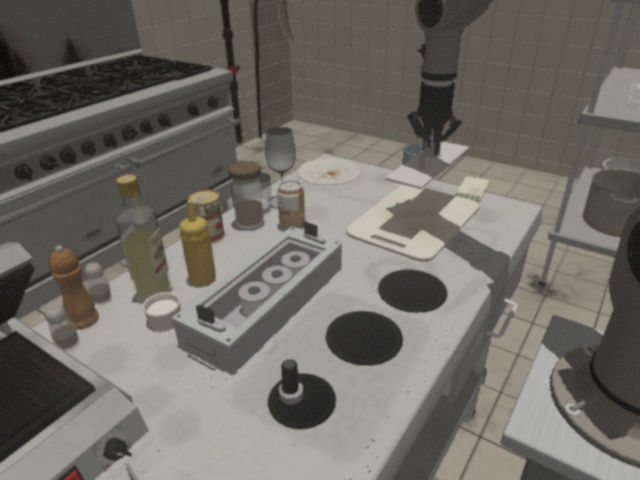

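The panel hangs level at (435,170). Three pots show at (257,292), (278,273) and (295,258), with the leftmost place apparently empty. I'll correct the position and lower.

```bash
python3 -m pendant '[0,0,3.5,-19,0, 0,0,3.5,-19.5,0, 0,30,0,0,0, 0,30,0,0,0, 0,25,0,0,0, 0,15,0,0,0, 0,10,0,0,0, 0,8,0,0,0, 0,5,0,0,0, 0,3,0,0,0, 0,0,0,0,0, 0,0,0,0,0]'
```

```text
clock: 20.98
tcp_pos: [0.527, -0.3517, 0.0367]
orientation: [1.233, 1.193, -1.233]
contact_force: [0.2, 1.6, -4.2]
grip_width: 0.0102
```

```bash
python3 -m pendant '[0,2,0,0,0, 0,2,0,0,0, 0,0,0,0,0]'; python3 -m pendant '[30,0,0,0,0, 30,0,0,0,0, 30,0,0,0,0, 50,0,0,0,0, 50,-20,0,0,0, 50,-40,0,0,0, 50,-40,0,0,0, 50,-40,0,0,0, 50,0,0,0,0]'; python3 - <<'E'
from h import *
p,P=cloud("wrist","w6")
X,Y,Z=np.moveaxis(P,-1,0)
m=(abs(X-.526)<.05)&(abs(Y+.351)<.07)&(Z>.045)&(Z<.065)
print("bar",m.sum(),cv2.minAreaRect(P[m][:,:2].astype(np.float32)*1000),np.nanpercentile(P[m][:,2],[5,50,95]))
p,P=cloud("top","t6")
X,Y,Z=np.moveaxis(P,-1,0)
m=(abs(X-.4525)<.06)&(abs(Y-.276)<.06)&(Z>.055)
print("probe",m.sum(),cv2.minAreaRect(P[m][:,:2].astype(np.float32)*1000))
m=(X>.54)&(X<.72)&(Y>-.05)&(Y<.28)&(Z>.045)&(Z<.06)
n,l,s,c=cv2.connectedComponentsWithStats(m.astype(np.uint8))
for i in range(1,n):
    if s[i,4]>30: q=P[l==i]; print("pot",s[i,4],np.round(q.mean(0),4),cv2.minEnclosingCircle(q[:,:2].astype(np.float32)))
m=(X>.36)&(X<.49)&(Y>.2)&(Y<.34)&(p.max(-1)<60)&(Z<.012)
print("dock",cv2.minAreaRect(P[m][:,:2].astype(np.float32)*1000))
rel([.47,.10,.25],1)
cv2.imwrite("pics/t6c.png",cv2.resize(p[180:360,180:380,::-1],None,fx=3,fy=3,interpolation=cv2.INTER_CUBIC))
E
```

```text
clock: 21.35
tcp_pos: [0.5269, -0.3516, 0.0328]
orientation: [1.233, 1.194, -1.233]
contact_force: [-1.4, 0.6, 2.3]
grip_width: 0.0098
clock: 22.48
tcp_pos: [0.5292, -0.3526, 0.1777]
orientation: [1.233, 1.185, -1.229]
contact_force: [0.0, -0.3, -0.1]
grip_width: 0.0501
bar 1862 ((526.8988037109375, -350.852783203125), (98.93590545654297, 11.41549015045166), 88.33746337890625) [0.05225232 0.05413658 0.05542257]
probe 96 ((451.6841125488281, 276.3791809082031), (23.722660064697266, 25.215211868286133), 30.49939727783203)
pot 74 [0.651  0.2497 0.0558] ((0.6467961668968201, 0.2492697834968567), 0.02959451824426651)
pot 81 [0.6706 0.1813 0.0558] ((0.6693313121795654, 0.1787944734096527), 0.04923547804355621)
pot 38 [0.6726 0.1044 0.0552] ((0.6705304384231567, 0.10421675443649292), 0.020968575030565262)
pot 43 [0.6748 0.0547 0.0548] ((0.6745809316635132, 0.055833976715803146), 0.02267839014530182)
pot 33 [ 0.6752 -0.0015  0.0543] ((0.6764049530029297, -0.0004471270367503166), 0.015932196751236916)
pot 396 [0.6332 0.1466 0.0529] ((0.6334483623504639, 0.14745333790779114), 0.030089696869254112)
pot 399 [0.6301 0.0809 0.053 ] ((0.6302909255027771, 0.08048633486032486), 0.030464239418506622)
pot 396 [0.6302 0.0176 0.0528] ((0.6309769153594971, 0.017603283748030663), 0.030002372339367867)
dock ((433.0639953613281, 275.1830139160156), (102.57512664794922, 104.29769134521484), 0.5819215178489685)
t 22.57 tcp [ 0.5269 -0.3516  0.1735] F [-0.2 -0.1 -0.6] w 0.0501
[[ 0.001  0.999 -0.032]
 [-0.001 -0.032 -0.999]
 [-1.     0.001  0.001]]
tool shift [ -77.   -71.2 -449.5]
jaw yaw -0.032
```

View pics/t6c.png

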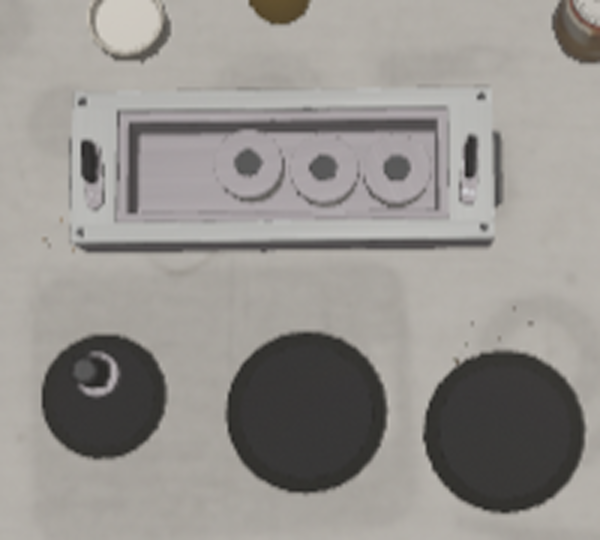

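The panel is on the board at (.527,-.351). Pots 2, 3 and 4 are present at crop (248,163), (323,167) and (397,167), and place 1 is empty. The probe is on the small left mat at crop (95,372), so I'll go there next.

```bash
python3 -m pendant '[60,0,-6.3,-41.7,0, 60,0,-6.3,-41.7,0, 60,0,-6.3,-41.7,0, 60,0,-6.3,-41.7,0, 60,0,-6.3,-41.7,0, 60,0,-6.3,-41.7,0, 60,0,-6.3,-41.7,0, 60,0,-6.3,-41.7,0, 60,0,-6.3,-41.7,0, 60,0,-6.3,-41.7,0, 60,0,-6.3,-41.7,0, 60,0,-6.3,-41.7,0, 60,0,-6.3,-41.7,0, 60,0,-6.3,-41.7,0, 60,0,-6.3,-41.7,0, 60,0,0,0,-0.05, 60,0,0,0,0, 60,0,0,0,0]'; python3 - <<'E'
from h import *
st()
p,P=cloud("wrist","w7")
X,Y,Z=np.moveaxis(P,-1,0)
m=(abs(X-.4525)<.06)&(abs(Y-.276)<.06)&(Z>.068)&(Z<.09)
c=cv2.minEnclosingCircle(P[m][:,:2].astype(np.float32));print(m.sum(),c,np.nanpercentile(P[m][:,2],[5,50,95]))
rel([*c[0],.032],1)
E
```

```text
clock: 24.82
tcp_pos: [0.4522, 0.2757, 0.1717]
orientation: [1.196, 1.217, -1.199]
contact_force: [-0.2, -0.9, 1.0]
grip_width: 0.0601
t 24.82 tcp [0.4522 0.2757 0.1717] F [-0.2 -0.9  1. ] w 0.0601
[[-0.001  1.     0.016]
 [-0.001  0.016 -1.   ]
 [-1.    -0.001  0.001]]
986 ((0.4516262710094452, 0.2782321274280548), 0.013034861534833908) [0.07096166 0.07363839 0.07505625]
t 24.88 tcp [0.4523 0.2757 0.1719] F [-0.5  0.2  0.6] w 0.06
[[-0.001  1.     0.016]
 [-0.001  0.016 -1.   ]
 [-1.    -0.001  0.001]]
tool shift [139.9  -0.6  -2.7]
jaw yaw 0.016
```

View pics/w7.png

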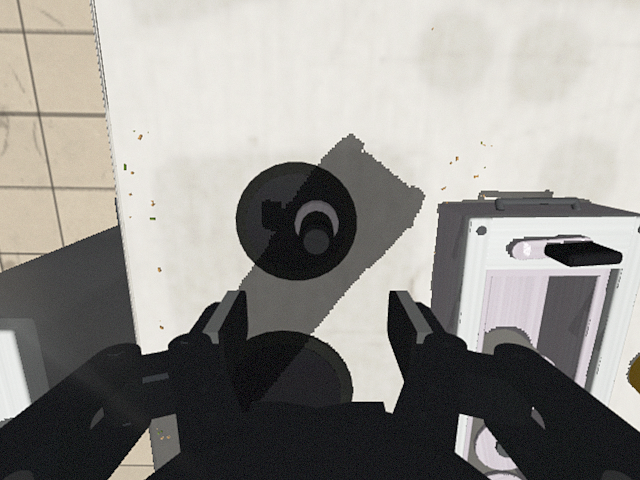

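The probe's grip is at (316,237), centred between the jaws. I'll take it and lift.

```bash
python3 -m pendant '[60,40,-0.5,-2.5,0, 60,40,0,0,0, 60,35,0,0,0, 60,24,0,0,0, 60,0,0,0,0, 0,0,0,0,0, 0,0,0,0,0, 0,0,0,0,0, 0,0,0,0,0]' 80 && python3 -m pendant '[0,-15,0,0,0, 0,-30,0,0,0, 0,-40,0,0,0, 0,-40,0,0,0, 0,0,0,0,0, 0,0,0,0,0]'; python3 - <<'E'
from h import *
p,P=cloud("side","s8")
p,P=cloud("wrist","w8")
rel([.6333,.1475,.155],1)
im=cv2.imread("pics/s8.png"); cv2.imwrite("pics/s8c.png",cv2.resize(im[230:430,180:400],None,fx=3,fy=3))
E
```

```text
clock: 26.0
tcp_pos: [0.4525, 0.2796, 0.0347]
orientation: [1.198, 1.217, -1.194]
contact_force: [-1.6, -0.4, 7.5]
grip_width: 0.0244
clock: 26.75
tcp_pos: [0.4514, 0.2785, 0.1581]
orientation: [1.196, 1.217, -1.197]
contact_force: [0.5, -0.2, -2.8]
grip_width: 0.0241
t 26.85 tcp [0.4509 0.2783 0.1571] F [-0.4 -0.1 -2.6] w 0.0246
[[-0.002  1.     0.018]
 [-0.002  0.018 -1.   ]
 [-1.    -0.002  0.001]]
tool shift [  1.9 180.  134.1]
jaw yaw 0.018
```

View pics/s8c.png

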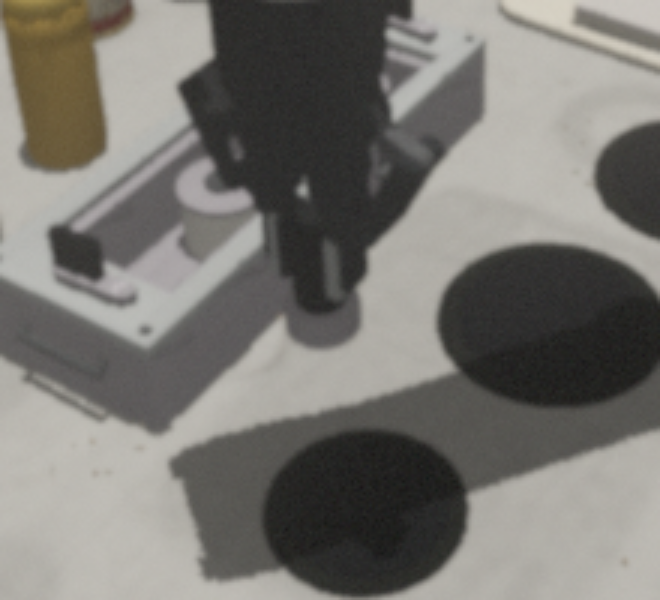

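```bash
python3 -m pendant '[0,-5,18,28,0, 0,-5,18,28,0, 0,-5,18,28,0, 0,-5,18,28,0, 0,-5,18,28,0, 0,0,18,28,0, 0,0,18,28,0, 0,0,18,28,0, 0,0,18,28,0, 0,0,18,28,0, 0,0,0,0,0, 0,0,0,0,0]'; python3 - <<'E'
from h import *
st()
p,P=cloud("wrist","w9")
X,Y,Z=np.moveaxis(P,-1,0)
m=(X>.58)&(X<.68)&(Y>-.04)&(Y<.19)&(Z>.045)&(Z<.06)
n,l,s,c=cv2.connectedComponentsWithStats(m.astype(np.uint8))
for i in range(1,n):
    if s[i,4]>150:
        q=P[l==i]; print("pot",s[i,4],np.round(q.mean(0),4),cv2.minEnclosingCircle(q[:,:2].astype(np.float32)))
        b=q[p[l==i].max(-1)<130]
        if len(b)>20: print("  boss",len(b),cv2.minEnclosingCircle(b[:,:2].astype(np.float32)),b.mean(0))
E
```

```text
clock: 28.35
tcp_pos: [0.6358, 0.0031, 0.1819]
orientation: [1.195, 1.22, -1.197]
contact_force: [-0.4, -0.4, -2.5]
grip_width: 0.0244
t 28.35 tcp [0.6358 0.0031 0.1819] F [-0.4 -0.4 -2.5] w 0.0244
[[-0.003  1.     0.018]
 [ 0.001  0.018 -1.   ]
 [-1.    -0.003 -0.001]]
pot 1140 [0.5925 0.0673 0.0534] ((0.600240170955658, 0.07376682758331299), 0.0926998034119606)
  boss 1111 ((0.600240170955658, 0.07376682758331299), 0.0926998034119606) [0.59259801 0.06665746 0.05319381]
pot 5560 [0.6334 0.1439 0.0529] ((0.6333874464035034, 0.14775371551513672), 0.029868988320231438)
  boss 1060 ((0.6381146907806396, 0.13691291213035583), 0.023560505360364914) [0.63344239 0.14685353 0.0551839 ]
pot 939 [0.6699 0.0708 0.0535] ((0.663866400718689, 0.07504440099000931), 0.09226309508085251)
  boss 836 ((0.663866400718689, 0.07504440099000931), 0.09226309508085251) [0.66981222 0.06536752 0.05279921]
pot 5363 [0.63   0.0829 0.0528] ((0.6299870014190674, 0.08232957869768143), 0.029958490282297134)
  boss 982 ((0.6352902054786682, 0.07337694615125656), 0.022015932947397232) [0.63138321 0.07810985 0.05486553]
pot 4423 [0.6304 0.0201 0.0528] ((0.630257785320282, 0.019007237628102303), 0.029947906732559204)
  boss 4423 ((0.630257785320282, 0.019007237628102303), 0.029947906732559204) [0.6303746  0.02010519 0.05283251]
```

View pics/w9.png

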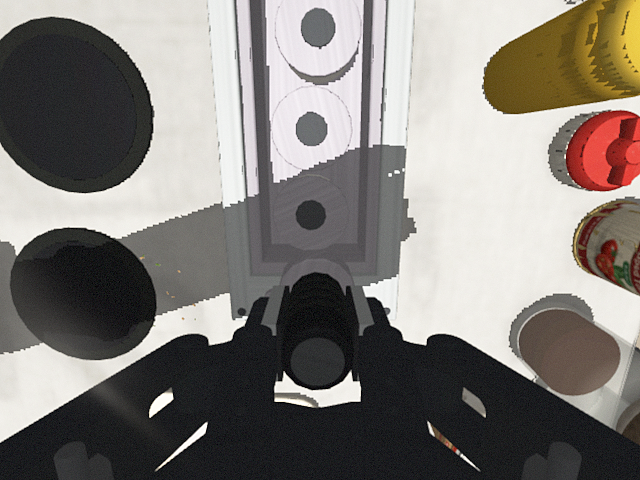

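Pots are at (318,28), (312,128) and (311,215), and the probe sits straight in the jaws. Next is pot 2, the leftmost one present.

```bash
python3 -m pendant '[0,0,0,-30,0, 0,10,0,-40,0, 0,20,0,-40,0, 0,20,0,-34.5,0, 0,10,0,0,0, 0,10,0,0,0, 0,10,0,0,0, 0,6,0,0,0, 0,3,0,0,0, 0,0,0,0,0]'; python3 - <<'E'
from h import *
rel([.6334,.1477,.087],1)
E
```

```text
clock: 29.65
tcp_pos: [0.6343, 0.1467, 0.0943]
orientation: [1.196, 1.217, -1.196]
contact_force: [-0.1, -0.0, -2.5]
grip_width: 0.0242
t 29.65 tcp [0.6343 0.1467 0.0943] F [-0.1 -0.  -2.5] w 0.0242
[[ 0.     1.     0.018]
 [ 0.     0.018 -1.   ]
 [-1.     0.    -0.   ]]
tool shift [ 7.3 -0.9 -1. ]
jaw yaw 0.018
```

```bash
python3 -m pendant '[0,3,-1,-1,0, 0,2,0,0,0, 0,1.5,0,0,0, 0,1,0,0,0, 0,0,0,0,0]'
```

```text
clock: 30.28
tcp_pos: [0.6332, 0.1479, 0.0868]
orientation: [1.196, 1.218, -1.196]
contact_force: [0.3, -0.4, -1.9]
grip_width: 0.0243
```

```bash
python3 -m pendant '[0,0.7,0,0,0, 0,0.7,0,0,0, 0,0,0,0,0]'
```

```text
clock: 30.65
tcp_pos: [0.6333, 0.148, 0.0867]
orientation: [1.196, 1.217, -1.196]
contact_force: [-3.9, -1.1, 7.5]
grip_width: 0.0245
```

```bash
R='x'; python3 -m pendant '[0,0,0,0,0, 0,0,0,0,0, 0,0,0,0,0, 0,0,0,0,0, 0,0,0,0,0, 0,0,0,0,0, 0,0,0,0,0, 0,0,0,0,0, 0,0,0,0,0, 0,0,0,0,0, 0,0,0,0,0, 0,0,0,0,0, 0,0,0,0,0, 0,0,0,0,0, 0,0,0,0,0, 0,0,0,0,0, 0,0,0,0,0, 0,0,0,0,0, 0,0,0,0,0, 0,0,0,0,0]'; python3 - <<'E'
from h import *
p,P=cloud("side","s10")
im=cv2.imread("pics/s10.png"); cv2.imwrite("pics/s10c.png",cv2.resize(im[200:360,180:380],None,fx=4,fy=3.75))
E
python3 -m pendant '[0,0,0,0,0, 0,0,0,0,0, 0,0,0,0,0, 0,0,0,0,0, 0,0,0,0,0, 0,0,0,0,0, 0,0,0,0,0, 0,0,0,0,0, 0,0,0,0,0, 0,0,0,0,0, 0,0,0,0,0, 0,0,0,0,0, 0,0,0,0,0, 0,0,0,0,0, 0,0,0,0,0, 0,0,0,0,0, 0,0,0,0,0, 0,0,0,0,0, 0,0,0,0,0, 0,0,0,0,0]'
```

```text
clock: 33.15
tcp_pos: [0.6334, 0.148, 0.0867]
orientation: [1.196, 1.217, -1.196]
contact_force: [-3.3, -1.2, 8.4]
grip_width: 0.0242
clock: 35.7
tcp_pos: [0.6334, 0.148, 0.0867]
orientation: [1.196, 1.217, -1.196]
contact_force: [-3.4, -2.0, 8.0]
grip_width: 0.0246
```

View pics/s10c.png

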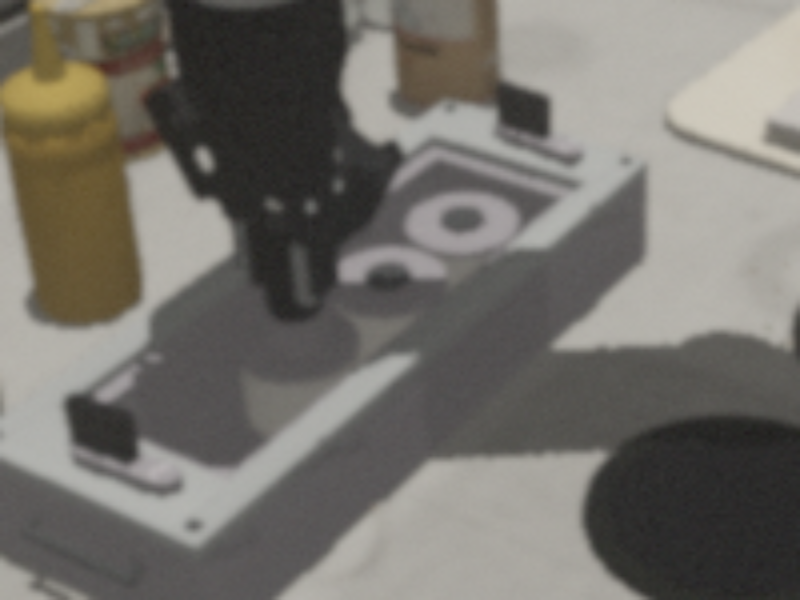

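The probe stands on pot 2 at (295,330). On to pot 3.

```bash
python3 -m pendant '[0,-5,0,0,0, 0,-15,0,0,0, 0,-10,-2,20,0, 0,0,-2.5,30,0, 0,0,0,15.5,0, 0,0,0,0,0, 0,10,0,0,0, 0,8,0,0,0, 0,0,0,0,0, 0,0,0,0,0]'; python3 - <<'E'
from h import *
rel([.630,.0822,.0867],1)
p,P=cloud("wrist")
X,Y,Z=np.moveaxis(P,-1,0)
m=(X>.596)&(X<.665)&(Y>.11)&(Y<.19)&(Z>.045)&(Z<.06)
print("pot2",m.sum(),cv2.minEnclosingCircle(P[m][:,:2].astype(np.float32)))
m=(X>.596)&(X<.664)&(Y>.04)&(Y<.118)&(Z>.045)&(Z<.06)
print("pot3",m.sum(),cv2.minEnclosingCircle(P[m][:,:2].astype(np.float32)))
E
```

```text
clock: 36.95
tcp_pos: [0.6298, 0.083, 0.0973]
orientation: [1.195, 1.218, -1.195]
contact_force: [0.1, 0.0, -2.8]
grip_width: 0.0244
t 36.95 tcp [0.6298 0.083  0.0973] F [ 0.1  0.  -2.8] w 0.0244
[[-0.     1.     0.019]
 [ 0.     0.019 -1.   ]
 [-1.    -0.    -0.   ]]
tool shift [10.6  0.2  0.8]
jaw yaw 0.019
pot2 10892 ((0.6311993598937988, 0.1431262344121933), 0.035161685198545456)
pot3 3712 ((0.6299193501472473, 0.08243964612483978), 0.02992672473192215)
```

```bash
python3 -m pendant '[0,5,0,0.7,0, 0,3,0,0,0, 0,1.5,0,0,0, 0,1,0,0,0, 0,0.7,0,0,0, 0,0,0,0,0]'
```

```text
clock: 37.75
tcp_pos: [0.6299, 0.0817, 0.0867]
orientation: [1.196, 1.217, -1.196]
contact_force: [-2.9, -0.5, 3.6]
grip_width: 0.0245
```

```bash
python3 -m pendant '[0,0.4,0,0,0, 0,0,0,0,0, 0,0,0,0,0, 0,0,0,0,0, 0,0,0,0,0, 0,0,0,0,0, 0,0,0,0,0, 0,0,0,0,0, 0,0,0,0,0, 0,0,0,0,0, 0,0,0,0,0, 0,0,0,0,0, 0,0,0,0,0, 0,0,0,0,0, 0,0,0,0,0, 0,0,0,0,0, 0,0,0,0,0, 0,0,0,0,0, 0,0,0,0,0, 0,0,0,0,0]'; 
python3 -m pendant '[0,0,0,0,0, 0,0,0,0,0, 0,0,0,0,0, 0,0,0,0,0, 0,0,0,0,0, 0,0,0,0,0, 0,0,0,0,0, 0,0,0,0,0, 0,0,0,0,0, 0,0,0,0,0, 0,0,0,0,0, 0,0,0,0,0, 0,0,0,0,0, 0,0,0,0,0, 0,0,0,0,0, 0,0,0,0,0, 0,0,0,0,0, 0,0,0,0,0, 0,0,0,0,0, 0,0,0,0,0]'; python3 -m pendant '[0,-5,0,0,0, 0,-15,0,0,0, 0,-10,0.5,20,0, 0,0,1,30,0, 0,0,0,12.5,0, 0,0,0,0,0, 0,10,0,0,0, 0,8,0,0,0, 0,0,0,0,0, 0,0,0,0,0]'; python3 - <<'E'
from h import *
rel([.6303,.019,.0867],1)
p,P=cloud("wrist","w12")
X,Y,Z=np.moveaxis(P,-1,0)
m=(X>.596)&(X<.664)&(Y>-.02)&(Y<.05)&(Z>.045)&(Z<.06)
print("pot4",m.sum(),cv2.minEnclosingCircle(P[m][:,:2].astype(np.float32)))
E
```

```text
clock: 40.25
tcp_pos: [0.63, 0.0817, 0.0868]
orientation: [1.196, 1.217, -1.196]
contact_force: [-3.2, -1.6, 6.7]
grip_width: 0.0245
clock: 42.75
tcp_pos: [0.63, 0.0817, 0.0867]
orientation: [1.196, 1.217, -1.196]
contact_force: [-3.6, -1.6, 7.1]
grip_width: 0.0241
clock: 44.0
tcp_pos: [0.6325, 0.0197, 0.0977]
orientation: [1.196, 1.218, -1.196]
contact_force: [1.1, -0.1, -2.0]
grip_width: 0.0243
t 44.0 tcp [0.6325 0.0197 0.0977] F [ 1.1 -0.1 -2. ] w 0.0243
[[-0.     1.     0.019]
 [ 0.     0.019 -1.   ]
 [-1.    -0.    -0.   ]]
tool shift [11.  -2.2  0.7]
jaw yaw 0.019
pot4 3732 ((0.6301868557929993, 0.01904403790831566), 0.02999040298163891)
```

```bash
python3 -m pendant '[0,5,-1.5,0.5,0, 0,3,0,0,0, 0,1.5,0,0,0, 0,1,0,0,0, 0,1,0,0,0, 0,0.5,0,0,0, 0,0,0,0,0]'
```

```text
clock: 44.92
tcp_pos: [0.6312, 0.0187, 0.0867]
orientation: [1.196, 1.217, -1.196]
contact_force: [-2.2, -1.4, 5.8]
grip_width: 0.0246
```

```bash
python3 -m pendant '[0,0,0,0,0, 0,0,0,0,0, 0,0,0,0,0, 0,0,0,0,0, 0,0,0,0,0, 0,0,0,0,0, 0,0,0,0,0, 0,0,0,0,0, 0,0,0,0,0, 0,0,0,0,0, 0,0,0,0,0, 0,0,0,0,0, 0,0,0,0,0, 0,0,0,0,0, 0,0,0,0,0, 0,0,0,0,0, 0,0,0,0,0, 0,0,0,0,0, 0,0,0,0,0, 0,0,0,0,0]'; python3 - <<'E'
from h import *
p,P=cloud("side","s13")
im=cv2.imread("pics/s13.png"); cv2.imwrite("pics/s13c.png",cv2.resize(im[200:360,180:380],None,fx=4,fy=3.75))
E
python3 -m pendant '[0,0,0,0,0, 0,0,0,0,0, 0,0,0,0,0, 0,0,0,0,0, 0,0,0,0,0, 0,0,0,0,0, 0,0,0,0,0, 0,0,0,0,0, 0,0,0,0,0, 0,0,0,0,0, 0,0,0,0,0, 0,0,0,0,0, 0,0,0,0,0, 0,0,0,0,0, 0,0,0,0,0, 0,0,0,0,0, 0,0,0,0,0, 0,0,0,0,0, 0,0,0,0,0, 0,0,0,0,0]'
```

```text
clock: 47.42
tcp_pos: [0.6312, 0.0187, 0.0867]
orientation: [1.196, 1.217, -1.196]
contact_force: [-2.9, -1.0, 4.7]
grip_width: 0.0245
clock: 49.98
tcp_pos: [0.6311, 0.0187, 0.0867]
orientation: [1.196, 1.217, -1.196]
contact_force: [-2.3, -0.6, 5.7]
grip_width: 0.0245
```

View pics/s13c.png

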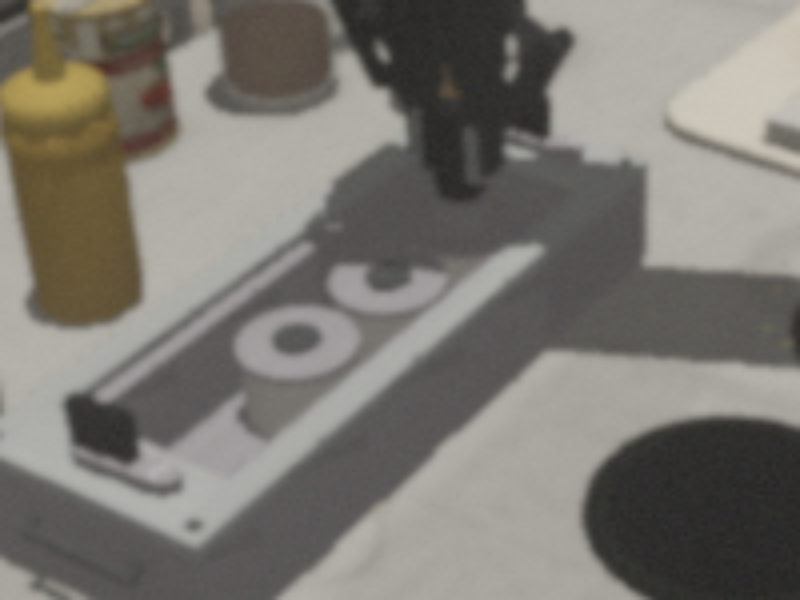

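The probe is on pot 4 at (460,200), and pots 2 and 3 stand undisturbed. Back to the dock.

```bash
python3 -m pendant '[0,-5,0,0,0, 0,-25,0,0,0, 0,-35,0,0,0, 0,-15,-15,-20,0, 0,0,-22,-30,0, 0,0,-22,-30,0, 0,0,-22,-30,0, 0,0,-22,-30,0, 0,0,-22,-30,0, 0,0,-22,-30,0, 0,0,-22,-30,0, 0,0,-22,-30,0, 0,0,0,0,0, 0,0,0,0,0]'; python3 - <<'E'
from h import *
rel([.434,.275,.0347],1)
p,P=cloud("wrist","w14")
E
```

```text
clock: 51.72
tcp_pos: [0.4348, 0.275, 0.1656]
orientation: [1.195, 1.218, -1.196]
contact_force: [-0.1, 0.3, -1.5]
grip_width: 0.0245
t 51.73 tcp [0.4348 0.275  0.1656] F [-0.1  0.3 -1.5] w 0.0245
[[-0.     1.     0.019]
 [-0.001  0.019 -1.   ]
 [-1.    -0.     0.001]]
tool shift [ 1.309e+02 -7.000e-01 -1.000e-01]
jaw yaw 0.019
```

View pics/w14.png

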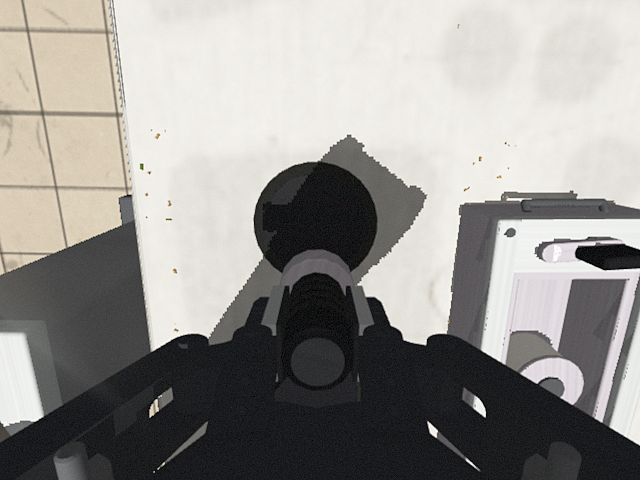

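The small mat is centred at about (316,222), right below the held probe. I'll lower, with the last part slow.

```bash
python3 -m pendant '[0,35,0,0,0, 0,35,0,0,0, 0,30,0,0,0, 0,15,0,0,0, 0,8,0,0,0, 0,4,0,0,0, 0,2,0,0,0, 0,1.5,0,0,0, 0,0,0,0,0, 0,0,0,0,0]'
```

```text
clock: 53.02
tcp_pos: [0.4355, 0.2753, 0.0355]
orientation: [1.196, 1.217, -1.196]
contact_force: [-0.6, -0.5, -2.9]
grip_width: 0.0243
```

```bash
python3 -m pendant '[0,1,0,0,0, 0,0,0,0,0]'; python3 -m pendant '[30,0,0,0,0, 35,0,0,0,0, 60,0,0,0,0, 60,0,0,0,0, 60,0,0,0,0, 60,-15,0,0,0, 60,-30,0,0,0, 60,-40,0,0,0, 60,-40,0,0,0, 60,-30,0,0,0, 60,0,0,40,0, 60,0,0,40,0, 60,0,0,40,0, 60,0,0,40,0, 60,0,0,0,0]'; python3 - <<'E'
from h import *
st()
p,P=cloud("wrist"); 
X,Y,Z=np.moveaxis(P,-1,0)
m=(abs(X-.4345)<.06)&(abs(Y-.276)<.06)&(Z>.068)&(Z<.09)
print("probe wrist",m.sum(),cv2.minEnclosingCircle(P[m][:,:2].astype(np.float32)),np.nanpercentile(P[m][:,2],[5,50,95]))
p,P=cloud("top","t15")
X,Y,Z=np.moveaxis(P,-1,0)
mr=lambda m:(int(m.sum()),cv2.minAreaRect(P[m][:,:2].astype(np.float32)*1000))
print("finL",mr((abs(X-.627)<.05)&(abs(Y-.276)<.05)&(Z>.098)&(Z<.112)))
print("finR",mr((abs(X-.634)<.05)&(abs(Y+.044)<.05)&(Z>.098)&(Z<.112)))
print("bar",mr((abs(X-.527)<.05)&(abs(Y+.351)<.07)&(Z>.045)&(Z<.065)))
cv2.imwrite("pics/t15c.png",cv2.resize(p[150:350,180:540,::-1],None,fx=2.2,fy=2.2))
E
```

```text
clock: 53.28
tcp_pos: [0.4355, 0.2753, 0.0347]
orientation: [1.196, 1.217, -1.196]
contact_force: [-1.6, -1.0, 4.9]
grip_width: 0.0241
clock: 55.15
tcp_pos: [0.4382, 0.112, 0.1899]
orientation: [1.199, 1.214, -1.2]
contact_force: [-0.4, 0.5, -0.9]
grip_width: 0.06
t 55.15 tcp [0.4382 0.112  0.1899] F [-0.4  0.5 -0.9] w 0.06
[[ 0.     1.     0.013]
 [-0.002  0.013 -1.   ]
 [-1.     0.     0.002]]
probe wrist 0 ((0.0, 0.0), 0.0) nan
finL (49, ((626.6707153320312, 276.1825256347656), (31.513612747192383, 8.521044731140137), 1.6686211824417114))
finR (48, ((634.5394287109375, -44.885074615478516), (7.682986736297607, 32.99894714355469), 89.92060089111328))
bar (188, ((527.74169921875, -352.9229736328125), (101.2531967163086, 13.127226829528809), 87.98444366455078))
  return np.nanmean(a, axis, out=out, keepdims=keepdims)
```

View pics/t15c.png

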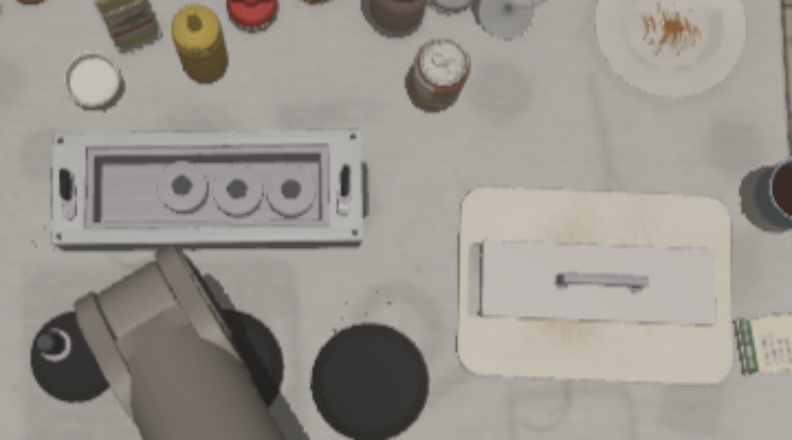

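Panel, pots and buttons look right. But the probe at crop (48,344) stands left of its mat's middle, about (77,357), so it seems to have been knocked. I'll measure it.

```bash
python3 - <<'E'
from h import *
for c in ["top","side"]:
    p,P=cloud(c,"e16"+c)
    X,Y,Z=np.moveaxis(P,-1,0)
    R0=(X>.34)&(X<.52)&(Y>.215)&(Y<.36)
    for n,m in [("grip",R0&(Z>.055)&(Z<.09)),("foot",R0&(Z>.012)&(Z<.03)),("dock",R0&(Z<.012)&(p.max(-1)<60))]:
        q=P[m]
        if len(q): print(c,n,len(q),np.round(q.mean(0),4),np.round(np.nanpercentile(q,[2,98],axis=0),3).tolist())
rel([.434,.29,.18],1)
E
```

```text
top grip 100 [0.4458 0.2931 0.0713] [[0.434, 0.283, 0.056], [0.458, 0.305, 0.078]]
top foot 77 [0.4454 0.288  0.0193] [[0.428, 0.277, 0.013], [0.466, 0.306, 0.027]]
top dock 677 [0.4189 0.2811 0.0041] [[0.384, 0.243, -0.002], [0.478, 0.323, 0.01]]
side grip 309 [0.4417 0.3011 0.0692] [[0.432, 0.287, 0.056], [0.455, 0.31, 0.076]]
side foot 283 [0.4386 0.3042 0.0198] [[0.426, 0.283, 0.013], [0.46, 0.316, 0.029]]
side dock 1995 [0.4203 0.2756 0.0044] [[0.383, 0.229, 0.002], [0.474, 0.324, 0.007]]
t 55.35 tcp [0.4383 0.1165 0.1899] F [ 0.1  0.4 -0.2] w 0.0601
[[ 0.001  1.     0.02 ]
 [ 0.001  0.02  -1.   ]
 [-1.     0.001 -0.001]]
tool shift [  10.    -0.9 -173.6]
jaw yaw 0.02
```

It was moved about 24 mm, to (.445,.295). That is within tolerance, but time is plentiful, so I'll recentre it.

```bash
python3 -m pendant '[60,0,1,-30,0, 60,0,2,-40,0, 60,0,2,-40,0, 60,0,2,-40,0, 60,0,2,-27,0, 60,0,0,0,0, 60,0,0,0,0, 60,0,0,0,0]'; python3 - <<'E'
from h import *
p,P=cloud("wrist","w17")
X,Y,Z=np.moveaxis(P,-1,0)
m=(abs(X-.445)<.06)&(abs(Y-.29)<.06)&(Z>.068)&(Z<.09)
c=cv2.minEnclosingCircle(P[m][:,:2].astype(np.float32));print(m.sum(),c,np.nanpercentile(P[m][:,2],[5,50,95]))
m=(X>.36)&(X<.5)&(Y>.2)&(Y<.36)&(Z<.008)&(p.max(-1)<60)
print("dock",cv2.minAreaRect(P[m][:,:2].astype(np.float32)*1000))
rel([*c[0],.035],1)
E
```

```text
clock: 56.35
tcp_pos: [0.4441, 0.2914, 0.1892]
orientation: [1.196, 1.217, -1.197]
contact_force: [0.5, -0.3, 1.0]
grip_width: 0.0597
871 ((0.44606155157089233, 0.2970508337020874), 0.012914448976516724) [0.07078323 0.07361389 0.07509223]
dock ((432.772705078125, 274.2864685058594), (109.32988739013672, 108.14944458007812), 27.88857650756836)
t 56.4 tcp [0.4442 0.2913 0.1893] F [ 0.1 -0.4  0.2] w 0.0599
[[ 0.     1.     0.017]
 [-0.001  0.017 -1.   ]
 [-1.     0.     0.001]]
tool shift [154.3   1.9  -5.8]
jaw yaw 0.017
```

View pics/w17.png

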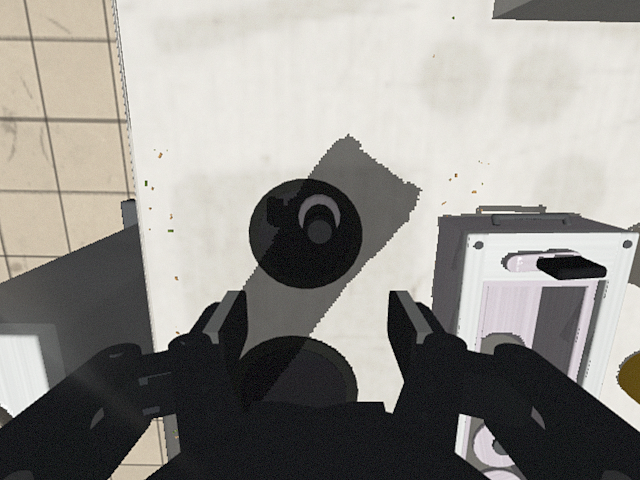

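The probe at (319,228) is up and right of the mat's middle, (306,233). I'll grip it, lift slightly, shift it and set it down.

```bash
python3 -m pendant '[60,40,2,-5.5,0, 60,40,0,0,0, 60,40,0,0,0, 60,25,0,0,0, 60,9,0,0,0, 60,0,0,0,0, 0,0,0,0,0, 0,0,0,0,0, 0,0,0,0,0, 0,0,0,0,0]' && python3 -m pendant '[0,-10,0,0,0, 0,-10,0,0,0, 0,0,-6.7,11,0, 0,0,-6.7,11,0, 0,0,0,0,0, 0,10,0,0,0, 0,6,0,0,0, 0,2,0,0,0, 0,1,0,0,0, 0,0,0,0,0, 0,0,0,0,0]'
```

```text
clock: 57.65
tcp_pos: [0.4465, 0.2983, 0.0365]
orientation: [1.197, 1.217, -1.194]
contact_force: [-1.5, -1.1, 6.6]
grip_width: 0.0241
clock: 59.02
tcp_pos: [0.4326, 0.2757, 0.0365]
orientation: [1.195, 1.218, -1.196]
contact_force: [-3.2, -1.5, 4.3]
grip_width: 0.0243
```

Contact at the same TCP height as at the grasp. Release, retreat and check.

```bash
python3 -m pendant '[30,0,0,0,0, 35,0,0,0,0, 60,0,0,0,0, 60,0,0,0,0, 60,0,0,0,0, 60,-15,0,0,0, 60,-30,0,0,0, 60,-40,0,0,0, 60,-40,0,0,0, 60,-40,0,0,0, 60,-20,0,0,0, 60,0,0,0,0, 60,0,0,0,0]'; python3 - <<'E'
from h import *
st()
p,P=cloud("wrist","w18")
X,Y,Z=np.moveaxis(P,-1,0)
m=(abs(X-.433)<.07)&(abs(Y-.28)<.07)&(Z>.068)&(Z<.09)
print("probe",m.sum(),cv2.minEnclosingCircle(P[m][:,:2].astype(np.float32)),np.nanpercentile(P[m][:,2],[5,50,95]))
p,P=cloud("top")
X,Y,Z=np.moveaxis(P,-1,0)
mr=lambda m:(int(m.sum()),cv2.minAreaRect(P[m][:,:2].astype(np.float32)*1000))
print("bar",mr((abs(X-.527)<.05)&(abs(Y+.351)<.07)&(Z>.045)&(Z<.065)))
print("finL",mr((abs(X-.627)<.05)&(abs(Y-.276)<.05)&(Z>.098)&(Z<.112)))
print("finR",mr((abs(X-.634)<.05)&(abs(Y+.044)<.05)&(Z>.098)&(Z<.112)))
r.hand_in()
E
```

```text
clock: 60.65
tcp_pos: [0.4325, 0.2752, 0.2209]
orientation: [1.195, 1.218, -1.197]
contact_force: [0.2, 0.6, -0.5]
grip_width: 0.0599
t 60.65 tcp [0.4325 0.2752 0.2209] F [ 0.2  0.6 -0.5] w 0.0599
[[-0.001  1.     0.018]
 [-0.001  0.018 -1.   ]
 [-1.    -0.001  0.001]]
probe 690 ((0.43255850672721863, 0.2746420204639435), 0.013014039024710655) [0.07111031 0.07354652 0.07501289]
bar (189, ((527.610595703125, -352.2091979980469), (99.013671875, 12.629251480102539), 88.26634979248047))
finL (51, ((625.6529541015625, 276.07586669921875), (9.223428726196289, 32.20298767089844), 89.39722442626953))
finR (45, ((633.9718017578125, -44.810325622558594), (33.76725387573242, 7.742276668548584), 0.6150169372558594))
the job is handed in; nothing more can be done
```

The job is done and handed in at about 61 s on the robot's clock; no verdict was reported.

- **Buttons:** I turned both aside, to about 1.5 rad each (limit 1.2).
- **Panel:** it lies on the chopping board about 2 mm from the centre by the last picture.
- **Pots:** only places 2, 3 and 4 held pots. I pressed the probe lightly on each boss for about 5 s, left to right. By the wrist picture and tool position, the foot was within about 2 mm of each centre.
- **Probe:** after I first set it down it was found about 24 mm off the mat's middle, apparently knocked. I picked it up and set it down again. The last check had it upright, within 1 mm of the mat's centre, with the gripper raised clear.

No check failed. The top and wrist cameras differed by 1–2 mm in y, which is within tolerance. I did not measure the bystanders again at the end, but the can, bottle and ramekin looked unmoved in the last top picture, taken before I recentred the probe.

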